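# Sieve the small nuts out of the cabinet hardware

## Task

At the open signal cabinet, pick up the blue sieve by its red handle with all the mixed nuts in it, carry it level and gently over the yellow tray (not the grey one), and shake it side to side just above the tray until all three small brass nuts have dropped through into the yellow tray. Keep the two big silver nuts in the sieve, never tip the sieve over to one side, and finally set it down upright on the bench beside the trays and let go.

Things in the scene. Friction and masses are not known exactly. Their poses are not given: they have to be found in the camera images.
- sieve: Blue sorting sieve, loose, 0.28 to 0.44 kg, 104 (its x) by 96 mm (y), open top, walls 32 mm high. Origin: centre of underside, z up; starts level on the bench. Floor top 9 mm up: a blank strip 26 mm wide along x in the middle, and on each side of it (13 to 44 mm from the middle) gaps 20 x 31 mm between 4 mm wires along y. Strokes of 60 mm to and fro along its y in 0.2 to 0.3 s each clear it.
- sieve_handle (a point): Centre of the sieve's handle, 70 mm straight above the sieve's origin, axes as the sieve's: a straight red bar along the sieve's x, 106 mm long, 14 mm wide (y), 20 mm high, on a post at each end; 28 mm free between its underside and the wall tops. Grip it across its width at mid length with about 50 N; a much harder grip only rattles it.
- tray: Yellow open plastic tray, fixed to the bench: 160 mm (its x) by 200 mm (its y), 45 mm high, walls and floor 4 mm. Origin: centre of its underside, z up. A grey tray of the same size, a bystander, stands in the other place, left or right of the sieve.
- small_nut1: Small brass-coloured hexagon nut, 13 mm across flats, 6.5 mm thick, 10 g; origin: centre of one flat face. Oiled: friction on steel about 0.18, so gentle moves leave it on the sieve's blank strip, where it starts, and quick strokes slide it off. Fits through the gaps.
- small_nut2: Small brass-coloured hexagon nut, 13 mm across flats, 6.5 mm thick, 10 g; origin: centre of one flat face. Oiled: friction on steel about 0.18, so gentle moves leave it on the sieve's blank strip, where it starts, and quick strokes slide it off. Fits through the gaps.
- small_nut3: Small brass-coloured hexagon nut, 13 mm across flats, 6.5 mm thick, 10 g; origin: centre of one flat face. Oiled: friction on steel about 0.18, so gentle moves leave it on the sieve's blank strip, where it starts, and quick strokes slide it off. Fits through the gaps.
- big_nut1: Big silver hexagon nut, 32 mm across flats, 18 mm thick, 80 g; origin: centre of one flat face. Starts in the sieve, lying over the wires; too big for the gaps.
- big_nut2: Big silver hexagon nut, 32 mm across flats, 18 mm thick, 80 g; origin: centre of one flat face. Starts in the sieve, lying over the wires; too big for the gaps.

How it is judged:
By the outcome, as a careful person would: the job done as asked, in the order asked, and still so for the second after the job is handed in, with the robot touching nothing.
It also fails if it takes over 54 s, if anything falls off the work surface, if the arm or the gripper's body presses on something with over 40 N, if the wrist force passes 120 N, or if a joint passes its speed limit or range.

## Robot

A 7-joint arm with a two-finger parallel gripper is mounted at the origin on the work surface. World frame = base frame: x ahead of the robot, y to its left, z up, the work surface at z = 0. Lengths are in m, angles in rad, forces in N, time in s.
With the tool pointing down it reaches from about 0.4 to 0.875 m from the base axis. Payload 6.5 kg.
Tool frame: the origin (TCP) lies on the centre line of the jaws, within the pads' length; the fingertips stand 11 mm ahead of it and the grasp point (between the pads) lies 8 mm behind it; z points along the fingers, y is the line along which they close (so a half turn about z gives the same grasp; the last joint's range is limited). The gripper opens to 85 mm and grips with 20 to 120 N. Pads are 22 mm wide; open, the fingers measure 114 mm over their backs; the gripper's body (76 mm by 85 mm) begins 54 mm behind the grasp point. The pads swing forward as they close: fully open they stand 13 mm farther back than shut.
Start: joints at [-0.066, 0.536, -0.004, 1.538, 0.003, 1.067, -0.071], TCP at [0.65, 0, 0.242] pointing down, gripper open.
Joint ranges: [-2.7, 2.7], [-0.37, 2.16], [-1.27, 1.26], [0.24, 2.4], [-1.31, 4.45], [0.19, 1.91], [-2.76, 2.76]. Speed limits (rad/s): [2.39, 2.39, 3.14, 3.14, 3.14, 3.14, 3.14].

## Interface

Orientations are given as a unit quaternion [w, x, y, z].
In Python, from rig import robot, camera, calibration, spotter gives the robot as it stands.
- The arm moves only by the tool carry_out, never from a script. Its argument "rows" is a list that holds one entry, the list of rows, each a list of 7 numbers: the shift along the tool's x, y, z in m, then the turn, a rotation vector about the tool's x, y, z in degrees, then the closure in counts, from 0 (fully open) to 255 (shut). In form: [[[x, y, z, ax, ay, az, grip], ...]]. A call has 1 to 5 rows; each row is the pose to reach, as a shift and turn from the pose commanded when the call began, along the tool's axes at that moment; what a row does not reach only later rows make up. A row lasts 1/12 s, in which the tool goes at most 41.7 mm and 7.16 degrees, less where a joint would pass 70% of its speed; a pose out of reach is approached as far as the arm can. A call with a gripper value outside its range is refused whole. The fingers move at their own pace and stop on an object; "force" is the grip in N (left out, the last holds). Time passes only in rows, so rows that repeat a pose let the fingers close. It gives the time, the measured TCP pose, the force, the opening and the grip force at its end, in the units of the state.
- robot.sense(): the state, without advancing time (a new reading comes with each control period).
- camera(name): name is "scene" or "side" or "wrist"; returns the picture (480x640x3 uint8, blue, green, red); there is no depth.
- calibration(name): a dict with "fx", "fy", "cx", "cy" (pixels), "k1" (the pictures are not rectified: a ray, as slopes to the right and down, at radius r is drawn at 1 + k1 r^2 times it, then the intrinsics apply), "R" (3x3) and "t" (3): a world point X has camera coordinates R X + t; the wrist camera has in their place "tool_from_camera" (4x4, takes a point from camera to tool coordinates, whose origin is the TCP and whose axes are the flange's). Camera axes: x right, y down, z forward; pixel columns grow to the right and rows downward; lengths in m; the calibration is good to about 2 mm. A picture is of the moment at which its call begins: read the wrist's pose just before it. calibration takes no time and is no camera call.
- robot.job_done(): hands the job in; it is judged then, once.
Trained networks look in the newest picture that a camera, given by its name, has taken for a name from the list of things; names that differ only in an ending like _2 or _b are one class to them, and where a whole thing is asked for, a point or a joint stands for the part that bears it (a point fixed in the world has none). Each returns a list of dicts, best first, with "score" (0 to 1); they miss things now and then, are a little off and sometimes report something else, mostly with a low value. They report only what shows in the picture. A call takes as long as a camera call.
- spotter.find_in(camera, target): "extent" ([left, top, width, height] in pixels, round what is visible of it).
- spotter.masks_of(camera, target): "pixels" (480x640 bool, what is visible of it) and "extent" ([left, top, width, height] in pixels, round what is visible of it).
The state is a dict: "clock": time; "joints": joint angles; "dq": joint speeds; "joint_torque": joint torques, N m; "ee_pos": TCP position; "eef_rot": TCP orientation; "contact_force": force on the tool from outside, world axes, zero at the start; "torque": the same for the moment, N m; "width": finger opening in m; "grip_force": force on a finger pad.
Only numpy, scipy, OpenCV 4.12 (cv2) and the standard library are available. Lean on these libraries where they do the work, as an engineer would, in place of code of your own. Each camera call takes 0.05 s, during which the arm holds its last target. There are 200 camera calls.

## Working session

There is one attempt and no reset: what is moved stays moved. The work goes in short steps, Python scripts to look and compute and a tool call to move; the robot and the scene stay as the last step left them, time stands still between calls to the robot, and variables do not carry over. Pictures are saved under pics/ and viewed, at most 10 in all, crops included, and the job is handed in when it is done.

Besides the shell and the picture viewer there is one more tool, called after "Emit:" by a JSON object that holds its "api" and its "payload", one argument or row to a line. carry_out: Moves the arm, as the interface text tells. Its arguments: {"type":"object","properties":{"rows":{"type":"array"},"force":{"type":"number"}},"required":["rows"]}

```bash
mkdir -p pics
cat > h.py <<'E'
import numpy as np, cv2
from rig import robot, camera, calibration, spotter
from scipy.spatial.transform import Rotation as Ro
def ray(name,px,st=None):
    c=calibration(name)
    d=np.array([(px[0]-c['cx'])/c['fx'],(px[1]-c['cy'])/c['fy']]);u=d.copy()
    for _ in range(20): u=d/(1+c['k1']*(u@u))
    v=np.array([u[0],u[1],1.])
    if 'R' in c and name!='wrist':
        R=np.array(c['R']);return -R.T@np.array(c['t']),R.T@v
    T=np.array(c['tool_from_camera']);q=st['eef_rot'];W=Ro.from_quat([q[1],q[2],q[3],q[0]]).as_matrix()
    return np.array(st['ee_pos'])+W@T[:3,3],W@T[:3,:3]@v
def onz(name,px,z,st=None):
    o,d=ray(name,px,st);return o+d*(z-o[2])/d[2]
def proj(name,X,st=None):
    c=calibration(name)
    if name!='wrist': p=np.array(c['R'])@X+np.array(c['t'])
    else:
        T=np.array(c['tool_from_camera']);q=st['eef_rot'];W=Ro.from_quat([q[1],q[2],q[3],q[0]]).as_matrix()
        p=T[:3,:3].T@(W.T@(np.array(X)-st['ee_pos'])-T[:3,3])
    u=p[:2]/p[2];u=u*(1+c['k1']*(u@u));return np.array([c['fx']*u[0]+c['cx'],c['fy']*u[1]+c['cy']])
E
cat > a.py <<'E'
from h import *
s=robot.sense();print(s)
ims=[]
for n in ['scene','wrist']:
    im=camera(n);ims.append(im)
    for t in ['sieve','sieve_handle','tray','small_nut1','big_nut1']:
        for r in spotter.find_in(n,t)[:3]: print(n,t,round(r['score'],2),np.round(r['extent']))
    cv2.imwrite(f'pics/{n}0.png',im)
E
python3 a.py
```

```text
{'clock': 0.0, 'joints': array([-0.06620775,  0.53719803, -0.00443821,  1.53889403,  0.00257038,
        1.06731541, -0.07118498]), 'dq': array([-0.00052229, -0.00098611,  0.00030739,  0.00017476,  0.00099587,
        0.00069607,  0.00050727]), 'joint_torque': array([-4.51575825e-04, -5.83398092e+01,  1.04865700e+00, -2.59097242e+01,
        1.23920938e-02,  9.44124302e-03, -7.87308863e-06]), 'ee_pos': array([ 6.49365364e-01, -5.32376342e-06,  2.41384287e-01]), 'eef_rot': array([-6.00766963e-04,  7.07078176e-01,  7.07134806e-01, -6.76290535e-04]), 'contact_force': array([-0.44202669, -0.59127937, -0.76115906]), 'torque': array([-0.03477134,  0.00492402,  0.00412508]), 'grip_force': 0.0, 'width': 0.08567066582043563}
scene sieve 0.84 [312. 236.  81.  83.]
scene sieve_handle 0.72 [310. 235.  86.  85.]
scene tray 0.65 [396. 146. 123. 100.]
scene small_nut1 0.57 [329. 265.  10.  13.]
scene small_nut1 0.4 [350. 278.   2.   4.]
scene big_nut1 0.65 [341. 260.  20.  19.]
scene big_nut1 0.54 [341. 282.  25.  19.]
wrist sieve 0.79 [219. 130. 136. 129.]
wrist sieve_handle 0.87 [220. 126. 135. 134.]
wrist small_nut1 0.5 [279. 190.  14.   5.]
wrist big_nut1 0.85 [245. 157.  33.  40.]
wrist big_nut1 0.58 [300. 196.  31.  33.]
```

View pics/scene0.png

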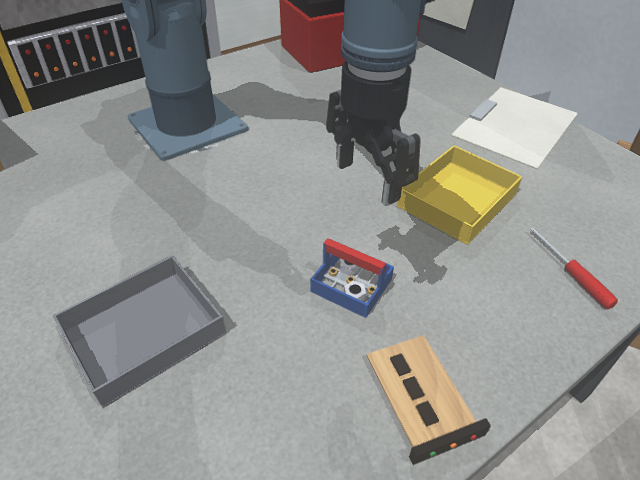

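View pics/wrist0.png

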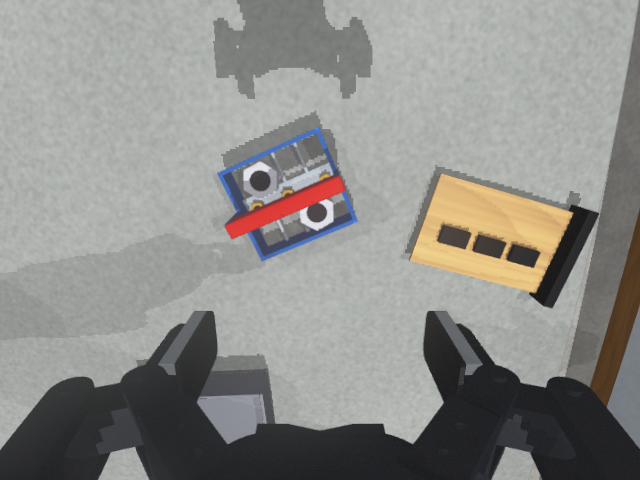

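The scene picture shows the sieve at (350,275), the yellow tray at (460,195) and the grey tray at (140,330). In the wrist picture the red bar runs from (230,230) to (343,185), and the nuts lie in the sieve. Next I fit the poses to the coloured silhouettes.

```bash
cat > b.py <<'E'
from h import *
from scipy.optimize import minimize
st=robot.sense();W=cv2.imread('pics/wrist0.png');S=cv2.imread('pics/scene0.png')
def box(x,y,a,sx,sy,z0,z1):
    c,s=np.cos(a),np.sin(a)
    return [np.array([x+c*i*sx/2-s*j*sy/2,y+s*i*sx/2+c*j*sy/2,z]) for i in(-1,1) for j in(-1,1) for z in(z0,z1)]
def fill(n,P):
    m=np.zeros((480*4,640*4),np.uint8);p=np.array([proj(n,X,st) for X in P])
    cv2.fillConvexPoly(m,cv2.convexHull((p*4+2).round().astype(np.int32)),1);return cv2.resize(m.astype(np.float32),(640,480),interpolation=cv2.INTER_AREA)
def mask(im,lo,hi,roi):
    h=cv2.cvtColor(im,cv2.COLOR_BGR2HSV);h[...,0]=(h[...,0].astype(int)+90)%180
    m=cv2.inRange(h,lo,hi)>0;k=np.zeros_like(m);l,t,w,hh=roi;k[t:t+hh,l:l+w]=1;return (m&k).astype(np.float32)
def fit(x0,items,dims):
    def f(v):
        c=0
        for n,m in items:
            q=fill(n,box(*v,*dims));c+=1-np.minimum(q,m).sum()/np.maximum(q,m).sum()
        return c
    r=minimize(f,x0,method='Nelder-Mead',options=dict(initial_simplex=np.array(x0)+np.vstack([np.zeros(3),np.diag([.02,.02,.15])]),xatol=1e-4,fatol=1e-4));return r.x,r.fun
red=((75,140,60),(105,255,255))
mw=mask(W,*red,(200,120,180,160));ms=mask(S,*red,(300,220,110,70))
print(mw.sum(),ms.sum())
c=onz('wrist',(287,206),.08,st);d=onz('wrist',(343,185),.08,st)-onz('wrist',(230,230),.08,st);a=np.arctan2(d[1],d[0]);print(c,np.degrees(a))
hd=(.106,.014,.060,.080)
for it in ([('wrist',mw)],[('scene',ms)],[('wrist',mw),('scene',ms)]):
    v,e=fit([c[0],c[1],a],it,hd);print('handle',v[:2].round(4),np.degrees(v[2]).round(2),e)
my=mask(S,(103,90,40),(130,255,255),(390,130,150,120));print(my.sum())
t=onz('scene',(460,195),.02);best=None
for a0 in np.radians([0,45,90,135]):
    v,e=fit([t[0],t[1],a0],[('scene',my)],(.16,.2,0,.045))
    print('tray',v[:2].round(4),np.degrees(v[2]).round(2),e)
g=onz('scene',(140,335),.02);print('grey',g)
for n,p in(('block',(420,400)),('screwdriver',(570,270))):print(n,onz('scene',p,0))
E
python3 b.py
```

```text
2071.0 529.0
[0.62232866 0.01653858 0.08      ] 21.803072156749742
handle [0.6195 0.0153] 23.74 0.16940385103225708
handle [0.613  0.0164] 17.66 0.4610790014266968
handle [0.6187 0.0146] 23.09 0.6488333940505981
7079.0Traceback (most recent call last):
  File "b.py", line 30, in <module>
    v,e=fit([t[0],t[1],a0],[('scene',my)],(.16,.2,0,.045))
        ~~~^^^^^^^^^^^^^^^^^^^^^^^^^^^^^^^^^^^^^^^^^^^^^^^
  File "b.py", line 19, in fit
    r=minimize(f,x0,method='Nelder-Mead',options=dict(initial_simplex=np.array(x0)+np.vstack([np.zeros(3),np.diag([.02,.02,.15])]),xatol=1e-4,fatol=1e-4));return r.x,r.fun
    res = _minimize_neldermead(fun, x0, args, callback, bounds=bounds,
                               **options)
    fxcc = func(xcc)
    fx = function(np.copy(x), *(wrapper_args + args))
  File "b.py", line 17, in f
    q=fill(n,box(*v,*dims));c+=1-np.minimum(q,m).sum()/np.maximum(q,m).sum()
  File "b.py", line 8, in fill
    m=np.zeros((480*4,640*4),np.uint8);p=np.array([proj(n,X,st) for X in P])
                                                   ~~~~^^^^^^^^
  File "h.py", line 16, in proj
    c=calibration(name)
ValueError: time passes only in moves, steps and waits
```

```bash
sed -i '3a import functools\ncalibration=functools.lru_cache(None)(calibration)' h.py
cat >> b.py <<'E'
for n,im,m in(('wrist',W,mw),('scene',S,ms)):
    q=fill(n,box(.619,.015,np.radians(23.4),*hd));o=np.zeros_like(im);o[...,2]=m*255;o[...,1]=q*255
    o=np.hstack([o[120:270,210:390] if n=='wrist' else o[215:365,290:470],im[120:270,210:390] if n=='wrist' else im[215:365,290:470]]);cv2.imwrite(f'pics/o{n}.png',cv2.resize(o,None,fx=2,fy=2,interpolation=0))
cv2.imwrite('pics/o.png',np.vstack([cv2.imread('pics/owrist.png'),cv2.imread('pics/oscene.png')])[:600])
E
python3 b.py
```

```text
2071.0 529.0
[0.62232866 0.01653858 0.08      ] 21.803072156749742
handle [0.6195 0.0153] 23.74 0.16940385103225708
handle [0.613  0.0164] 17.66 0.4610790014266968
handle [0.6187 0.0146] 23.09 0.6488333940505981
7079.0
tray [0.5646 0.3271] 13.1 0.022786438465118408
tray [0.5645 0.3272] 13.14 0.022786438465118408
tray [0.5552 0.3101] 104.38 0.2666482925415039
tray [0.567  0.3269] 117.76 0.2327660322189331
grey [ 0.52541659 -0.31601205  0.02      ]
block [ 0.83934365 -0.03632298  0.        ]
screwdriver [0.8155605  0.35106046 0.        ]
```

View pics/o.png

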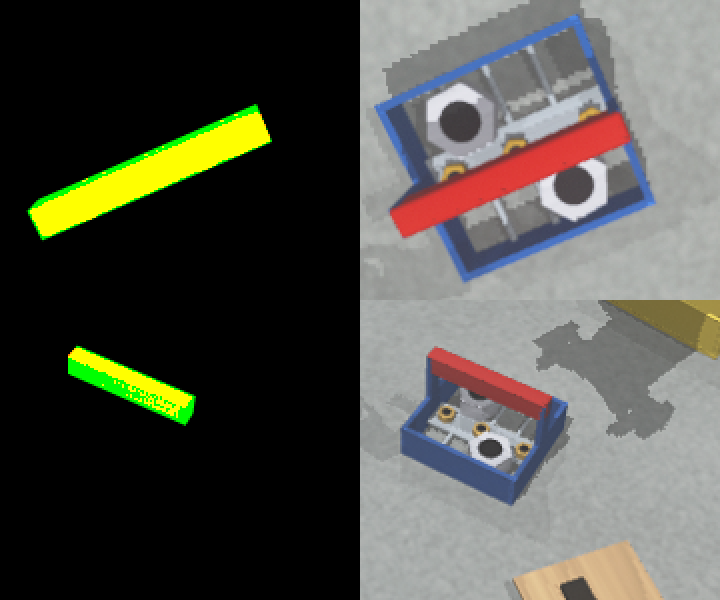

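The overlay agrees with the bar at (0.619, 0.015) and yaw 23.4°. The yellow tray is at (0.5645, 0.327) with yaw 13.1°. I now move to a hover, turned +66.6° about the tool z axis.

Emit:
{"api": "carry_out", "payload": {
  "rows": [
    [[0.0145,-0.03,0.08,0,0,66.6,0],[0.0145,-0.03,0.08,0,0,66.6,0],[0.0145,-0.03,0.08,0,0,66.6,0],[0.0145,-0.03,0.08,0,0,66.6,0],[0.0145,-0.03,0.08,0,0,66.6,0]]
  ],
  "force": 50
}}

```text
clock: 1.02
ee_pos: [0.6192, 0.0147, 0.1614]
eef_rot: [-0.0, 0.892, 0.453, -0.001]
contact_force: [-0.2, 0.2, 0.6]
width: 0.0854
grip_force: 0.0
```

Emit:
{"api": "carry_out", "payload": {
  "rows": [
    [[0,0,0,0,0,30.6,0],[0,0,0,0,0,30.6,0],[0,0,0,0,0,30.6,0],[0,0,0,0,0,30.6,0],[0,0,0,0,0,30.6,0]]
  ]
}}

```text
clock: 1.43
ee_pos: [0.6201, 0.0148, 0.1623]
eef_rot: [0.0, 0.98, 0.201, 0.0]
contact_force: [-0.1, -0.6, 0.4]
width: 0.0856
grip_force: 0.0
```

```bash
cat > c.py <<'E'
exec(open('b.py').read().split("red=(")[0])
st=robot.sense();W=camera('wrist');S=camera('scene');cv2.imwrite('pics/w1.png',W)
print(st['ee_pos'],st['joints'].round(2))
q=st['eef_rot'];x=Ro.from_quat([q[1],q[2],q[3],q[0]]).as_matrix();print(x.round(4),'toolx deg',np.degrees(np.arctan2(x[1,0],x[0,0])))
hd=(.106,.014,.060,.080);red=((70,100,35),(105,255,255))
p=np.array([proj('wrist',X,st) for X in box(.619,.015,np.radians(23.4),*hd)]);l,t=np.maximum(p.min(0)-15,0).astype(int);r,b=(p.max(0)+15).astype(int)
mw=mask(W,*red,(l,t,r-l,b-t));ms=mask(S,*red,(300,220,110,70));print(l,t,r,b,mw.sum(),ms.sum())
for it in ([('wrist',mw)],[('scene',ms)]):
    v,e=fit([.619,.015,np.radians(23.4)],it,hd);print(v[:2].round(4),np.degrees(v[2]).round(2),e)
E
python3 c.py
```

```text
[0.62007587 0.01476596 0.16234862] [-0.29  0.59  0.27  1.7  -0.19  0.88 -1.1 ]
[[ 9.189e-01  3.946e-01  2.000e-04]
 [ 3.946e-01 -9.189e-01 -1.000e-04]
 [ 1.000e-04  1.000e-04 -1.000e+00]] toolx deg 23.24109666591507
292 155 346 346 3401.0 836.0
[0.6181 0.0147] 23.27 0.05702328681945801
[0.6155 0.0147] 22.78 0.15910524129867554
```

View pics/w1.png

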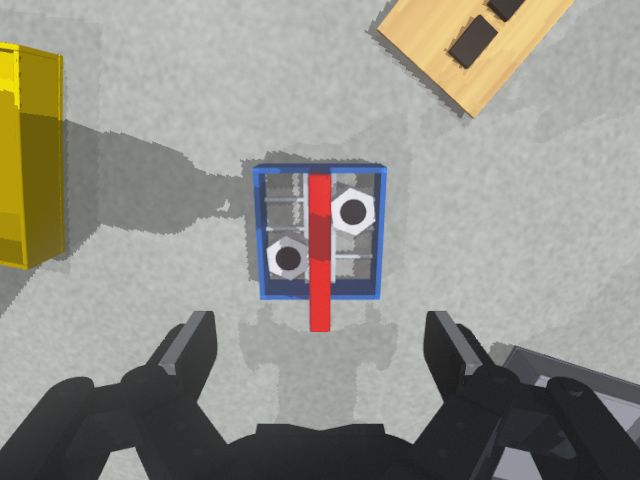

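The wrist view shows the bar centred between the fingers, from (320,175) to (320,330). The fit gives (0.618, 0.0147) and yaw 23.3°, so I descend.

Emit:
{"api": "carry_out", "payload": {
  "rows": [
    [[-0.002,-0.001,0.035,0,0,0,0],[-0.002,-0.001,0.065,0,0,0,0],[-0.002,-0.001,0.09,0,0,0,0],[-0.002,-0.001,0.1,0,0,0,0],[-0.002,-0.001,0.1,0,0,0,0]]
  ]
}}

```text
clock: 1.95
ee_pos: [0.6159, 0.0146, 0.0599]
eef_rot: [-0.0, 0.979, 0.205, -0.002]
contact_force: [0.1, 0.0, 1.0]
width: 0.0853
grip_force: 0.0
```

Emit:
{"api": "carry_out", "payload": {
  "rows": [
    [[0,0,0,0,0,0,120],[0,0,0,0,0,0,180],[0,0,0,0,0,0,230],[0,0,0,0,0,0,255],[0,0,0,0,0,0,255]]
  ],
  "force": 50
}}

```text
clock: 2.37
ee_pos: [0.6185, 0.0147, 0.0633]
eef_rot: [0.0, 0.979, 0.205, 0.001]
contact_force: [0.1, 1.1, 0.4]
width: 0.0255
grip_force: 0.0
```

Emit:
{"api": "carry_out", "payload": {
  "rows": [
    [[0,0,0,0,0,0,255],[0,0,0,0,0,0,255],[0,0,0,0,0,0,255],[0,0,0,0,0,0,255],[0,0,0,0,0,0,255]]
  ]
}}

```text
clock: 2.78
ee_pos: [0.6184, 0.0144, 0.063]
eef_rot: [0.0, 0.979, 0.204, 0.001]
contact_force: [-0.2, -1.0, 4.4]
width: 0.0129
grip_force: 54.2
```

Emit:
{"api": "carry_out", "payload": {
  "rows": [
    [[0,0,-0.002,0,0,0,255],[0,0,-0.007,0,0,0,255],[0,0,-0.015,0,0,0,255],[0,0,-0.025,0,0,0,255],[0,0,-0.037,0,0,0,255]]
  ]
}}

```text
clock: 3.2
ee_pos: [0.6172, 0.0146, 0.0997]
eef_rot: [-0.0, 0.979, 0.204, -0.001]
contact_force: [0.0, 0.2, -5.1]
width: 0.013
grip_force: 52.7
```

Emit:
{"api": "carry_out", "payload": {
  "rows": [
    [[0,0,-0.012,0,0,0,255],[0,0,-0.022,0,0,0,255],[0,0,-0.029,0,0,0,255],[0,0,-0.033,0,0,0,255],[0,0,-0.034,0,0,0,255]]
  ]
}}

```text
clock: 3.62
ee_pos: [0.6182, 0.0147, 0.1344]
eef_rot: [0.0, 0.979, 0.204, 0.001]
contact_force: [0.2, 0.4, -4.2]
width: 0.0129
grip_force: 52.7
```

```bash
cat > d.py <<'E'
from h import *
import sys
s=robot.sense();W=camera('wrist');S=camera('scene');s2=camera('side')
print(s['ee_pos'],s['width'],s['grip_force'],s['contact_force'],s['joints'].round(2))
q=s['eef_rot'];R=Ro.from_quat([q[1],q[2],q[3],q[0]]).as_matrix();yaw=np.degrees(np.arctan2(R[1,0],R[0,0]));print('yaw',yaw,'z',R[:,2])
T=np.array([.5645,.327,s['ee_pos'][2]]);print('to tray tool',R.T@(T-s['ee_pos']),'turn',yaw-13.1)
cv2.imwrite('pics/x.png',np.vstack([np.hstack([cv2.resize(W,(400,300)),cv2.resize(S,(400,300))]),np.hstack([cv2.resize(s2,(400,300)),cv2.resize(S[100:340,260:580],(400,300))])]))
for n in('wrist','scene','side'):
  print(n,[(round(r['score'],2),np.round(r['extent'])) for r in spotter.find_in(n,'small_nut1')])
E
python3 d.py
```

```text
[0.6182292  0.01467185 0.13435901] 0.012864141984890899 52.68349885940552 [ 0.15353026  0.44577353 -4.24404969] [-0.28  0.62  0.26  1.72 -0.2   0.82 -1.09]
yaw 23.594873867443948 z [ 1.41875843e-03  1.63200814e-04 -9.99998980e-01]
to tray tool [ 7.57772360e-02 -3.07723103e-01 -2.52565437e-05] turn 10.494873867443948
wrist []
scene [(0.58, array([330., 236.,  11.,  11.])), (0.47, array([376., 260.,   4.,   4.])), (0.42, array([350., 244.,   7.,  12.]))]
side [(0.51, array([347., 230.,   9.,  13.]))]
```

View pics/x.png

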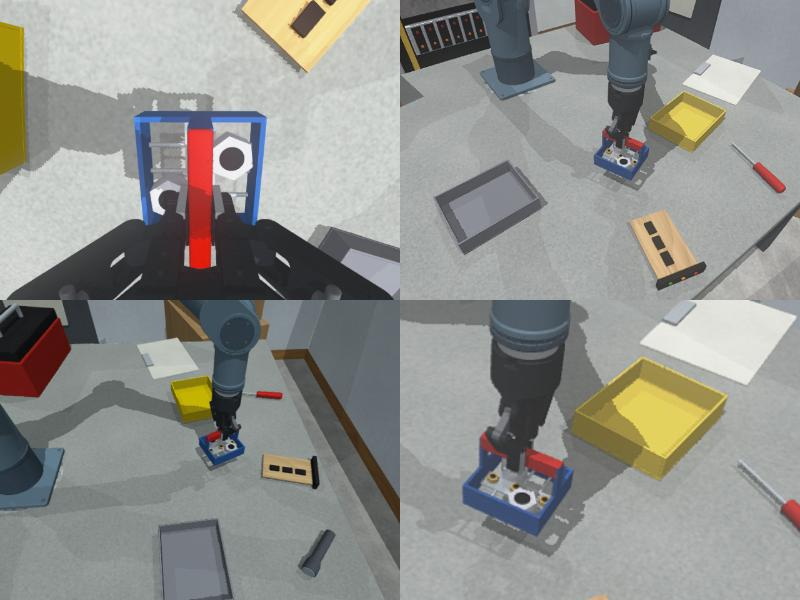

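The sieve is lifted level and all three brass nuts are still visible on the strip. Now the gentle carry to the tray.

Emit:
{"api": "carry_out", "payload": {
  "rows": [
    [[0.0007,-0.003,0,0,0,0,255],[0.002,-0.009,0,0,0,0,255],[0.0043,-0.0175,0,0,0,0,255],[0.007,-0.029,0,0,0,0,255],[0.011,-0.0435,0,0,0,0,255]]
  ]
}}

```text
clock: 4.33
ee_pos: [0.6101, 0.0598, 0.1333]
eef_rot: [0.0, 0.979, 0.204, -0.0]
contact_force: [-0.2, -0.3, -4.9]
width: 0.0134
grip_force: 52.7
```

Emit:
{"api": "carry_out", "payload": {
  "rows": [
    [[0.0043,-0.0175,0,0,0,0,255],[0.009,-0.037,0,0,0,0,255],[0.014,-0.0573,0,0,0,0,255],[0.019,-0.0777,0,0,0,0,255],[0.024,-0.098,0,0,0,0,255]]
  ]
}}

```text
clock: 4.75
ee_pos: [0.5923, 0.1615, 0.1333]
eef_rot: [-0.0, 0.979, 0.205, -0.0]
contact_force: [0.2, 0.6, -4.3]
width: 0.0131
grip_force: 52.7
```

Emit:
{"api": "carry_out", "payload": {
  "rows": [
    [[0.005,-0.0204,0,0,0,0,255],[0.01,-0.0408,0,0,0,0,255],[0.015,-0.0612,0,0,0,0,255],[0.02,-0.0816,0,0,0,0,255],[0.025,-0.101,0,0,0,0,255]]
  ]
}}

```text
clock: 5.17
ee_pos: [0.5742, 0.2643, 0.1332]
eef_rot: [-0.001, 0.979, 0.206, -0.0]
contact_force: [0.8, 0.0, -4.0]
width: 0.0131
grip_force: 52.7
```

Emit:
{"api": "carry_out", "payload": {
  "rows": [
    [[0.0045,-0.0184,0,0,0,1,255],[0.0084,-0.034,0,0,0,3,255],[0.0115,-0.0466,0,0,0,5,255],[0.0136,-0.0553,0,0,0,7,255],[0.015,-0.061,0,0,0,8.5,255]]
  ]
}}

```text
clock: 5.58
ee_pos: [0.563, 0.3268, 0.1331]
eef_rot: [-0.001, 0.991, 0.132, -0.0]
contact_force: [-0.5, 0.5, -4.1]
width: 0.013
grip_force: 52.7
```

Emit:
{"api": "carry_out", "payload": {
  "rows": [
    [[0,-0.003,0.001,0,0,1,255],[0,-0.004,0.004,0,0,1.7,255],[0,-0.004,0.008,0,0,2,255],[0,-0.004,0.011,0,0,2,255],[0,-0.004,0.012,0,0,2,255]]
  ]
}}

```text
clock: 6.0
ee_pos: [0.5636, 0.3257, 0.1203]
eef_rot: [0.001, 0.994, 0.114, -0.001]
contact_force: [0.4, -1.0, -5.6]
width: 0.0134
grip_force: 52.7
```

```bash
python3 d.py
```

```text
[0.56360027 0.32572409 0.12033877] 0.013409512893171086 52.68101513385773 [ 0.43927068 -0.96244466 -5.63816781] [-0.79  0.7   0.29  1.63 -0.24  0.85 -1.74]
yaw 13.071922475765504 z [-0.00113221 -0.00121907 -0.99999862]
to tray tool [ 1.16499180e-03 -1.03935280e-03 -2.57410697e-06] turn -0.0280775242344955
wrist []
scene [(0.38, array([447., 158.,   6.,  11.]))]
side []
```

View pics/x.png

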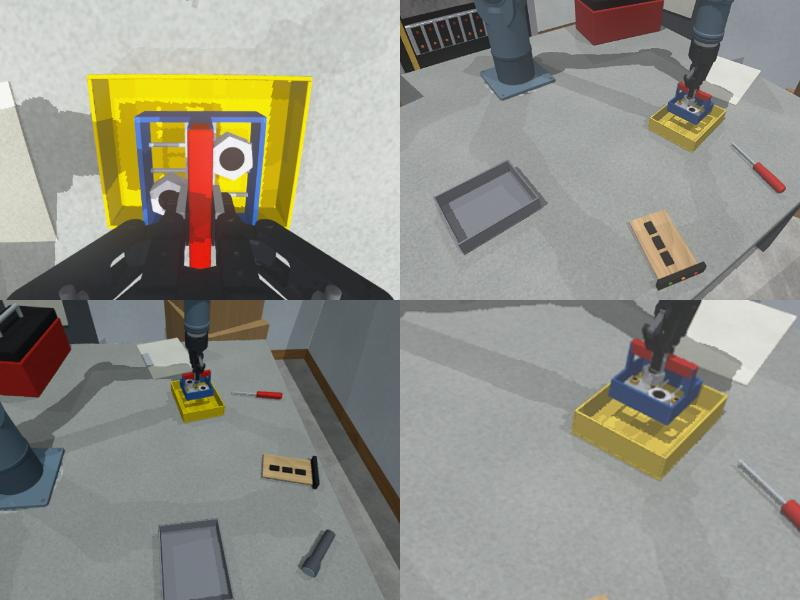

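The sieve sits centred and level, about 12 mm above the yellow tray's rim. I start the strokes.

Emit:
{"api": "carry_out", "payload": {
  "rows": [
    [[0,0.03,0,0,0,0,255],[0,0.019,0,0,0,0,255],[0,-0.019,0,0,0,0,255],[0,-0.03,0,0,0,0,255],[0,0,0,0,0,0,255]]
  ]
}}

```text
clock: 6.72
ee_pos: [0.559, 0.3415, 0.1213]
eef_rot: [-0.006, 0.993, 0.122, -0.0]
contact_force: [-3.6, 8.9, -3.8]
width: 0.0133
grip_force: 53.9
```

Emit:
{"api": "carry_out", "payload": {
  "rows": [
    [[0,0.03,0,0,0,0,255],[0,0.019,0,0,0,0,255],[0,-0.019,0,0,0,0,255],[0,-0.03,0,0,0,0,255],[0,0,0,0,0,0,255]]
  ]
}}

```text
clock: 7.13
ee_pos: [0.559, 0.3416, 0.1213]
eef_rot: [-0.006, 0.993, 0.121, -0.0]
contact_force: [-1.8, 7.7, -3.9]
width: 0.013
grip_force: 53.9
```

Emit:
{"api": "carry_out", "payload": {
  "rows": [
    [[0,0.03,0,0,0,0,255],[0,0.019,0,0,0,0,255],[0,-0.019,0,0,0,0,255],[0,-0.03,0,0,0,0,255],[0,0,0,0,0,0,255]]
  ]
}}

```text
clock: 7.55
ee_pos: [0.559, 0.3417, 0.1213]
eef_rot: [-0.006, 0.993, 0.121, -0.0]
contact_force: [-2.5, 7.9, -2.7]
width: 0.0131
grip_force: 54.4
```

Emit:
{"api": "carry_out", "payload": {
  "rows": [
    [[0,0.03,0,0,0,0,255],[0,0.019,0,0,0,0,255],[0,-0.019,0,0,0,0,255],[0,-0.03,0,0,0,0,255],[0,0,0,0,0,0,255]]
  ]
}}

```text
clock: 7.97
ee_pos: [0.5588, 0.3418, 0.1213]
eef_rot: [-0.006, 0.993, 0.121, -0.001]
contact_force: [-1.4, 8.1, -4.1]
width: 0.0129
grip_force: 54.1
```

```bash
sed -i "s/np.hstack(\[cv2.resize(s2,(400,300))/np.hstack([cv2.resize(s2[100:220,240:400],(400,300),interpolation=2)/;s/S\[100:340,260:580\]/S[70:220,380:580]/" d.py; python3 d.py
```

```text
[0.5588428  0.34183878 0.12125459] 0.01294774726665673 54.06777799129486 [-1.42795562  8.13879846 -4.11614535] [-0.8   0.7   0.28  1.62 -0.25  0.85 -1.75]
yaw 13.951919793057904 z [-0.00251944  0.01131386 -0.99993282]
to tray tool [ 0.00191256  0.01576395 -0.00018214] turn 0.8519197930579043
wrist [(0.53, array([383., 196.,  12.,   8.])), (0.42, array([418., 233.,  10.,  24.]))]
scene [(0.46, array([465., 212.,   5.,   4.]))]
side []
```

View pics/x.png

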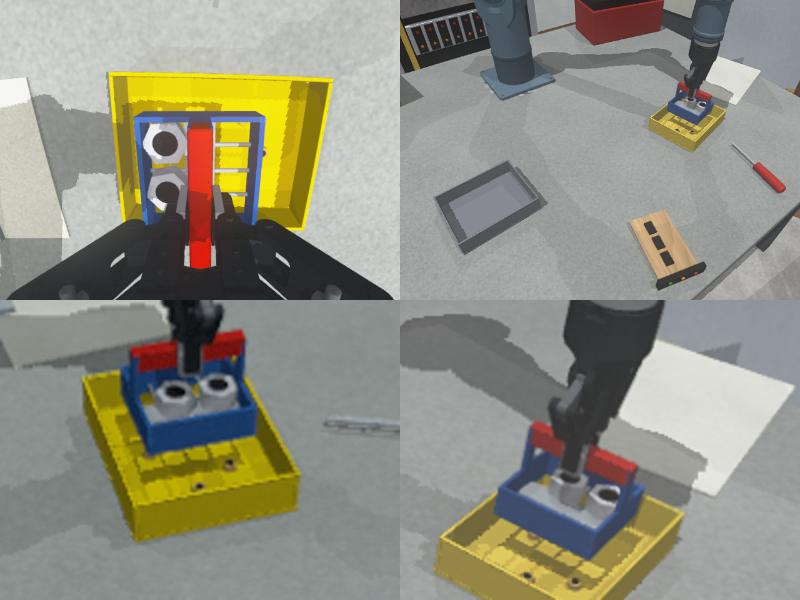

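At least two brass nuts are in the tray, at side-crop (198,487) and (230,465). Both big nuts are still in the sieve. I add two more cycles, settle, and recheck.

Emit:
{"api": "carry_out", "payload": {
  "rows": [
    [[0,0.03,0,0,0,0,255],[0,0.019,0,0,0,0,255],[0,-0.019,0,0,0,0,255],[0,-0.03,0,0,0,0,255],[0,0,0,0,0,0,255]]
  ]
}}

```text
clock: 8.68
ee_pos: [0.5585, 0.3426, 0.1211]
eef_rot: [-0.006, 0.993, 0.122, -0.001]
contact_force: [-2.2, 7.9, -3.3]
width: 0.0132
grip_force: 54.5
```

Emit:
{"api": "carry_out", "payload": {
  "rows": [
    [[0,0.03,0,0,0,0,255],[0,0.019,0,0,0,0,255],[0,-0.019,0,0,0,0,255],[0,-0.03,0,0,0,0,255],[0,0,0,0,0,0,255]]
  ]
}}

```text
clock: 9.1
ee_pos: [0.5584, 0.3426, 0.1211]
eef_rot: [-0.006, 0.993, 0.122, -0.001]
contact_force: [-2.3, 8.2, -3.9]
width: 0.0133
grip_force: 54.6
```

Emit:
{"api": "carry_out", "payload": {
  "rows": [
    [[0,0.006,0,0,0,0,255],[0,0.006,-0.001,0,0,0,255],[0,0.003,-0.004,0,0,0,255],[0,0,-0.008,0,0,0,255],[0,0,-0.01,0,0,0,255]]
  ]
}}

```text
clock: 9.52
ee_pos: [0.5635, 0.3294, 0.1321]
eef_rot: [-0.001, 0.993, 0.115, 0.0]
contact_force: [-0.6, 0.3, -3.9]
width: 0.0129
grip_force: 54.3
```

```bash
python3 d.py
python3 - <<'E'
from h import *
s=robot.sense();A=camera('scene');B=camera('side')
for n,im in(('scene',A),('side',B)):
    h=cv2.cvtColor(im,cv2.COLOR_BGR2HSV)
    P=np.array([proj(n,np.array([.5645+np.cos(.2287)*i-np.sin(.2287)*j,.327+np.sin(.2287)*i+np.cos(.2287)*j,z])) for i in(-.08,.08) for j in(-.1,.1) for z in(0,.13)])
    l,t=np.maximum(P.min(0),0).astype(int);r,b=P.max(0).astype(int);c=cv2.resize(im[t:b,l:r],(400,500),interpolation=cv2.INTER_CUBIC);cv2.imwrite(f'pics/z{n}.png',c);print(l,t,r,b)
W=camera('wrist');
cv2.imwrite('pics/z.png',np.hstack([cv2.imread('pics/zscene.png'),cv2.imread('pics/zside.png')]))
E
```

```text
[0.56347501 0.32936952 0.13205066] 0.012942072384412232 54.310405254364014 [-0.55776995  0.27074028 -3.86500482] [-0.79  0.68  0.29  1.63 -0.24  0.87 -1.75]
yaw 13.206495254036438 z [ 2.75157921e-04  2.24899822e-03 -9.99997433e-01]
to tray tool [ 4.56538804e-04  2.54102259e-03 -5.04701989e-06] turn 0.10649525403643878
wrist []
scene []
side []
396 109 534 244
268 89 363 196
```

View pics/z.png

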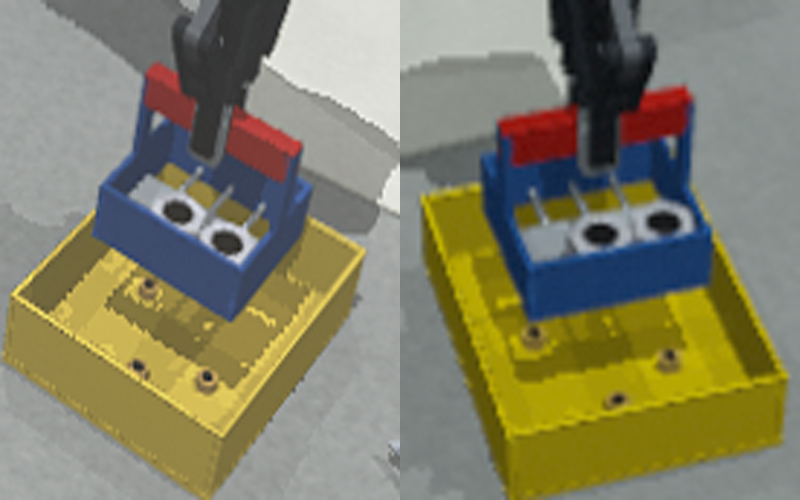

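All three brass nuts lie in the yellow tray, at left crop (148,290), (138,368) and (207,378). Both silver nuts are still in the sieve. I carry it 200 mm along tool +y to the bench beside the tray.

Emit:
{"api": "carry_out", "payload": {
  "rows": [
    [[0,0.003,0,0,0,0,255],[0,0.009,0,0,0,0,255],[0,0.018,0,0,0,0,255],[0,0.03,0,0,0,0,255],[0,0.045,0,0,0,0,255]]
  ]
}}

```text
clock: 10.38
ee_pos: [0.5744, 0.2818, 0.1313]
eef_rot: [-0.0, 0.993, 0.114, 0.0]
contact_force: [-0.1, -0.1, -4.6]
width: 0.0129
grip_force: 54.2
```

Emit:
{"api": "carry_out", "payload": {
  "rows": [
    [[0,0.017,0,0,0,0,255],[0,0.034,0,0,0,0,255],[0,0.051,0,0,0,0,255],[0,0.068,0,0,0,0,255],[0,0.085,0,0,0,0,255]]
  ]
}}

```text
clock: 10.8
ee_pos: [0.5939, 0.1969, 0.1314]
eef_rot: [0.0, 0.994, 0.113, 0.0]
contact_force: [0.0, -0.2, -3.5]
width: 0.0129
grip_force: 54.2
```

Emit:
{"api": "carry_out", "payload": {
  "rows": [
    [[0,0.016,0,0,0,0,255],[0,0.031,0,0,0,0,255],[0,0.044,0,0,0,0,255],[0,0.054,0,0,0,0,255],[0,0.062,0,0,0,0,255]]
  ]
}}

```text
clock: 11.22
ee_pos: [0.6078, 0.1379, 0.1314]
eef_rot: [0.0, 0.994, 0.113, 0.0]
contact_force: [1.0, 0.4, -4.2]
width: 0.0133
grip_force: 54.3
```

Emit:
{"api": "carry_out", "payload": {
  "rows": [
    [[0,0.005,0,0,0,0,255],[0,0.008,0.003,0,0,0,255],[0,0.009,0.01,0,0,0,255],[0,0.009,0.02,0,0,0,255],[0,0.009,0.03,0,0,0,255]]
  ]
}}

```text
clock: 11.63
ee_pos: [0.6091, 0.1319, 0.1001]
eef_rot: [-0.0, 0.993, 0.115, -0.0]
contact_force: [0.3, -0.9, -4.9]
width: 0.0131
grip_force: 54.4
```

```bash
python3 d.py
```

```text
[0.6091448  0.13187522 0.10012068] 0.013066736672142802 54.37445104122162 [ 0.28577769 -0.91913124 -4.87762646] [-0.48  0.68  0.28  1.72 -0.25  0.77 -1.42]
yaw 13.158687607802277 z [-4.05961024e-04  5.75558744e-04 -9.99999752e-01]
to tray tool [ 9.47351241e-04 -2.00164738e-01  1.30429820e-04] turn 0.05868760780227689
wrist [(0.63, array([ 44., 187.,  25.,  22.])), (0.56, array([ 85., 240.,  26.,  24.]))]
scene [(0.39, array([469., 210.,  -0.,   5.]))]
side [(0.2, array([334., 202.,  18.,  14.]))]
```

View pics/x.png

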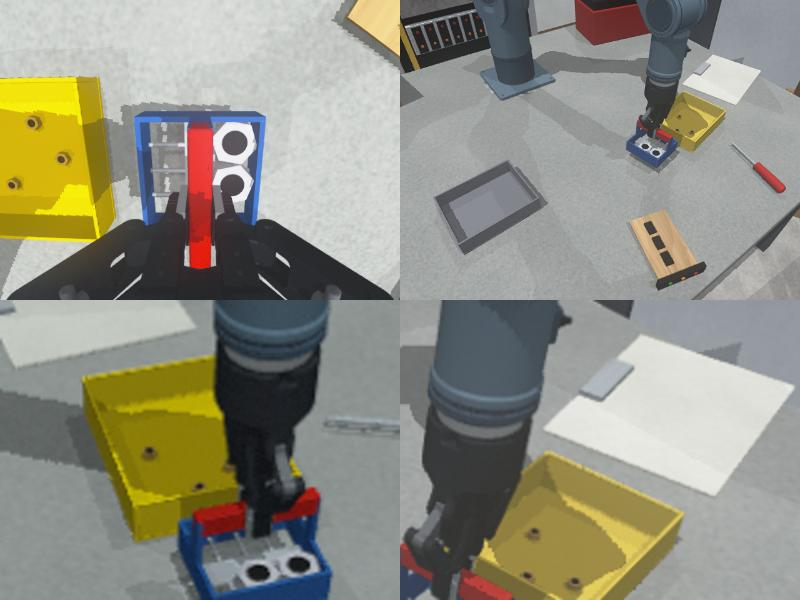

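The wrist view shows three brass nuts in the yellow tray, at (32,122), (63,158) and (12,184). The sieve is clear of it with both silver nuts, so I lower it slowly.

Emit:
{"api": "carry_out", "payload": {
  "rows": [
    [[0,0,0.009,0,0,0,255],[0,0,0.017,0,0,0,255],[0,0,0.024,0,0,0,255],[0,0,0.029,0,0,0,255],[0,0,0.032,0,0,0,255]]
  ]
}}

```text
clock: 12.35
ee_pos: [0.6088, 0.1307, 0.068]
eef_rot: [0.0, 0.993, 0.114, -0.001]
contact_force: [0.4, 0.1, -3.5]
width: 0.0129
grip_force: 54.3
```

Emit:
{"api": "carry_out", "payload": {
  "rows": [
    [[0,0,0.001,0,0,0,255],[0,0,0.002,0,0,0,255],[0,0,0.003,0,0,0,255],[0,0,0.0035,0,0,0,255],[0,0,0.0035,0,0,0,255]]
  ]
}}

```text
clock: 12.77
ee_pos: [0.6096, 0.1309, 0.0659]
eef_rot: [-0.0, 0.993, 0.114, 0.0]
contact_force: [-0.2, 0.4, -3.8]
width: 0.013
grip_force: 54.3
```

Emit:
{"api": "carry_out", "payload": {
  "rows": [
    [[0,0,0.001,0,0,0,255],[0,0,0.0015,0,0,0,255],[0,0,0.002,0,0,0,255],[0,0,0.002,0,0,0,255],[0,0,0.002,0,0,0,255]]
  ]
}}

```text
clock: 13.18
ee_pos: [0.6095, 0.131, 0.064]
eef_rot: [-0.0, 0.993, 0.114, 0.0]
contact_force: [-1.6, -1.2, -2.7]
width: 0.013
grip_force: 54.7
```

Emit:
{"api": "carry_out", "payload": {
  "rows": [
    [[0,0,0.0005,0,0,0,255],[0,0,0.001,0,0,0,255],[0,0,0.001,0,0,0,255],[0,0,0.001,0,0,0,255],[0,0,0.001,0,0,0,255]]
  ]
}}

```text
clock: 13.6
ee_pos: [0.6094, 0.131, 0.0637]
eef_rot: [-0.0, 0.993, 0.114, -0.0]
contact_force: [-5.2, -0.1, 7.4]
width: 0.013
grip_force: 56.0
```

The bench carries it now, with 7 N of upward force. I open the gripper and retreat straight up.

Emit:
{"api": "carry_out", "payload": {
  "rows": [
    [[0,0,0,0,0,0,220],[0,0,0,0,0,0,180],[0,0,0,0,0,0,120],[0,0,0,0,0,0,60],[0,0,0,0,0,0,0]]
  ]
}}

```text
clock: 14.02
ee_pos: [0.61, 0.1308, 0.0629]
eef_rot: [0.0, 0.993, 0.114, 0.0]
contact_force: [0.6, -0.4, 0.6]
width: 0.0606
grip_force: 0.0
```

Emit:
{"api": "carry_out", "payload": {
  "rows": [
    [[0,0,0,0,0,0,0],[0,0,0,0,0,0,0],[0,0,-0.002,0,0,0,0],[0,0,-0.006,0,0,0,0],[0,0,-0.015,0,0,0,0]]
  ]
}}

```text
clock: 14.43
ee_pos: [0.6088, 0.1307, 0.0774]
eef_rot: [0.0, 0.993, 0.114, -0.001]
contact_force: [0.4, 0.1, -0.4]
width: 0.0855
grip_force: 0.0
```

Emit:
{"api": "carry_out", "payload": {
  "rows": [
    [[0,0,-0.02,0,0,0,0],[0,0,-0.05,0,0,0,0],[0,0,-0.08,0,0,0,0],[0,0,-0.1,0,0,0,0],[0,0,-0.1,0,0,0,0]]
  ]
}}

```text
clock: 14.85
ee_pos: [0.6127, 0.1312, 0.1836]
eef_rot: [-0.001, 0.993, 0.114, 0.004]
contact_force: [1.1, 0.0, 0.5]
width: 0.0854
grip_force: 0.0
```

```bash
python3 d.py
```

```text
[0.61273585 0.13120166 0.18363755] 0.0853690527956487 0.0 [1.14514874 0.00283946 0.48430339] [-0.51  0.57  0.32  1.68 -0.22  0.92 -1.45]
yaw 13.067690408487925 z [ 0.00867821  0.00243118 -0.99995939]
to tray tool [-2.71620594e-03 -2.01634090e-01  5.74196902e-05] turn -0.032309591512074576
wrist [(0.59, array([112., 176.,  16.,  17.])), (0.49, array([ 80., 254.,  19.,  16.]))]
scene [(0.62, array([467., 209.,   4.,   8.]))]
side []
```

View pics/x.png

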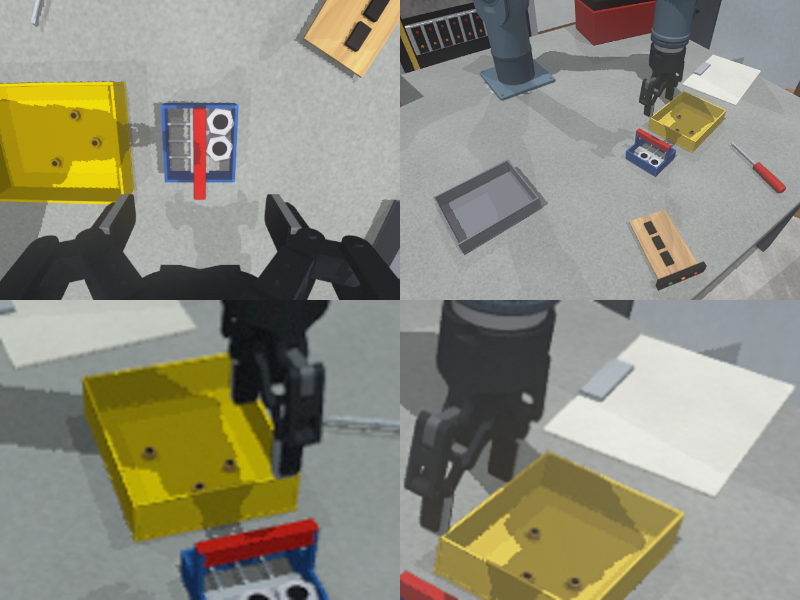

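The sieve stands upright on the bench with both silver nuts, all three brass nuts are in the yellow tray, and the gripper is clear.

```bash
python3 -c "
from rig import robot
print(robot.job_done())"
```

```text
the job is handed in; nothing more can be done
None
```

The job is handed in: all three brass nuts are in the yellow tray, both silver nuts stayed in the sieve, and the sieve stands upright on the bench beside the yellow tray, released with the gripper clear, at about 15 s of the allowed 54 s.

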